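Seat the eyepiece and hold the spring gauge on its mark

TASK

Press the brass eyepiece straight down its leaning socket tube until it is fully home, and only then take the spring-tipped gauge out of its wooden rack. Hold the gauge's tip on the dark dot on the eyepiece's face, with the gauge square to that face and pushed only lightly, so that the spring tip is about half way in and never bottomed hard, and finish still gripping it there, at rest. Leave the other things on the bench where they lie.

Things in the scene. Friction and masses are not known exactly. Their poses are not given: they have to be found in the camera images.
- socket: Fixed brown wooden stand (foot 130 x 120 x 8 mm, block 100 x 100 x 45 mm) with a brass socket tube, 50 mm across, that rises from the block and leans 20 deg from vertical towards the stand's own -x side, the side nearer the robot. Origin: centre of the foot's underside, on the table; z up. It carries the eyepiece. Stand and rack may change sides.
- eyepiece (a joint): How far the eyepiece has slid down into the socket tube, in m: 0 = standing 12 mm proud of the tube's rim, 0.012 = fully home, its flange on the rim, at a hard stop. It starts between 0 and 0.006, slides only along the tube's axis (does not turn or come out) against a steady friction of about 6 N, and stays where it is left. The eyepiece is a knurled brass disc 58 mm across and 8 mm thick with a flat top face; the face may be pressed anywhere.
- eyepiece_center (a point): Centre of the eyepiece's flat top face (a 9 mm glass peephole flush with it); moves with the eyepiece. Its z axis points out of the face along the tube's axis (20 deg from vertical); with the eyepiece home it is about 95 mm above the table. Its -x axis points down the slope of the face to the dot.
- eyepiece_dot (a point): Centre of the flush dark dot, 12 mm across, on the same flat face, 18 mm from the face's centre on its lower side (the side towards which the tube leans); same axes as eyepiece_center.
- rack: Fixed wooden block 75 x 75 x 60 mm with one upright hole 19 mm across, in which the gauge stands. Origin: centre of its underside; z up.
- gauge: Loose gauge, about 160 g, 123 mm long, standing upright in the rack: a square aluminium handle 22 x 22 mm, from 6 to 76 mm above the origin, flats facing its x and y axes; a round steel collar 32 mm across, 6 mm thick, below it; a round nose 12 mm across reaching 25 mm below the collar; and the thin spring tip. Origin: centre of the collar's underside, which rests on the rack's top (60 mm above the table). z points from the tip to the handle along the gauge.
- plunger (a joint): How far the spring tip is pushed into the gauge's nose, in m: 0 = fully out, 0.010 = bottomed. The push needed is about 0.9 N at 0, 2.4 N at half way (0.005) and 3.9 N at 0.010; beyond that it is rigid.
- gauge_tip (a point): Lowest point of the gauge's rounded tip (ball 8 mm across), on the gauge's axis, 47 mm below the gauge's origin when fully out; it moves in along the gauge as the spring is pushed.
- wheel: Bystander: loose chrome end wheel lying flat, 72 mm across, hub 16 mm high. Origin under its centre.
- spacer: Bystander: loose smoked acrylic ring lying flat, 62 mm outside, 50 mm inside, 12 mm high. Origin under its centre.
- ball_center (a point): Bystander: centre of the loose violet glass sphere, 40 mm across, which lies inside the spacer ring.
- screwdriver: Bystander: loose wooden-handled screwdriver lying on the bench.

How it is judged (in metres and radians):
On the way, in this order (a step that is already met when the one before it is completed fails the run):
1. the eyepiece is pressed fully home (within 1.2 mm of its stop) while the gauge still stands in its rack (value of joint eyepiece above 0.0108 m and z of gauge in the frame of rack below 0.07 m and horizontal distance between gauge and rack below 0.01 m), for 0.2 s.
2. the gauge is drawn up out of its rack (z of gauge in the frame of rack above 0.1 m and contact force between the fingers and gauge above 1 N), for 0.1 s.
At the end, for the whole second after the job is handed in: Through the last second: eyepiece within 1.2 mm of home; gauge gripped and still, clear of the rack, its tip within 6 mm of the dot's centre, its axis within 8.6 deg of square to the face, spring tip 2 to 8 mm in (of 10), contact force 0.5 to 6 N (value of joint eyepiece above 0.0108 m and distance between gauge_tip and eyepiece_dot below 0.006 m and angle between the z axis of gauge and the z axis of eyepiece_dot, either way round below 0.15 rad and z of gauge in the frame of eyepiece_dot above 0.03 m and value of joint plunger between 0.002 and 0.008 m and contact force between gauge and socket between 0.5 and 6 N and contact force between the fingers and gauge above 1 N and contact force between gauge and rack below 0.1 N and linear speed of gauge below 0.02 m/s); the arm keeps its last pose, push and grip.
It fails at once if the gauge is pushed hard (over 15 N) against the eyepiece or its stand (contact force between gauge and socket above 15 N).
It fails at once if the end wheel is moved by more than 30 mm (distance of wheel from where it was at the start of the episode above 0.03 m).
It fails at once if the spacer ring is moved by more than 30 mm (distance of spacer from where it was at the start of the episode above 0.03 m).
It fails at once if the glass sphere is moved by more than 30 mm (distance of ball_center from where it was at the start of the episode above 0.03 m).
It fails at once if the screwdriver is moved by more than 30 mm (distance of screwdriver from where it was at the start of the episode above 0.03 m).
It also fails if it takes over 51 s, if anything falls off the work surface, if the arm or the gripper's body presses on something with over 40 N, if the wrist force passes 120 N, or if a joint passes its speed limit or range.

ROBOT

A 6-joint arm with a two-finger parallel gripper is mounted at the origin on the work surface. World frame = base frame: x ahead of the robot, y to its left, z up, the work surface at z = 0. Lengths are in mm, angles in rad, forces in N, time in s.
With the tool pointing down it reaches from about 225 to 875 mm from the base axis. Payload 3.4 kg.
Tool frame: the origin (TCP) lies midway between the tips of the shut fingers; the grasp point (between the pads) lies 19 mm behind it (arm.grip_depth is the z of the grasp point in the tool frame, in mm); z points along the fingers, y is the line along which they close (so a half turn about z gives the same grasp; the last joint's range is limited). The gripper opens to 85 mm and grips with 20 to 120 N. Pads are 22 mm wide; open, the fingers measure 114 mm over their backs; the gripper's body (76 mm by 85 mm) begins 54 mm behind the grasp point. The pads swing forward as they close: fully open they stand 13 mm farther back than shut.
Start: joints at [0.98, 0.276, 1.505, -0, 1.361, -0.121], TCP at [260.33, 512.732, 196.428] pointing down, gripper open.
Joint ranges: [-2.89, 2.89], [-0.75, 2.08], [0.22, 2.7], [-1.18, 4.32], [0.11, 2.71], [-2.7, 2.7]. Speed limits (rad/s): [2.57, 2.57, 3.14, 3.14, 3.14, 3.14].

INTERFACE

Orientations are given as [roll, pitch, yaw] about the fixed x, y, z axes, in that order (R = Rz(yaw) Ry(pitch) Rx(roll)).
In Python, from station import arm, effector, eyes, job gives the robot as it stands. Calls block until the motion is done:
- arm.move_to(position, orientation): joint-space move of the TCP to a pose.
- arm.movel(position, vel=150, attitude=None, max_force=None): straight line of the TCP; attitude=None keeps the orientation; vel is the mean speed in mm/s. With max_force (N) it stops when the force on the tool has changed by that much, and returns True; else False.
- arm.move_j(angles): joint-space move.
- effector.set_gripper(opening, squeeze=None): opening from 0.0 (shut) to 1.0 (fully open); squeeze is the grip in N (None keeps the last); returns when the fingers have stopped.
- arm.dwell(seconds).
- arm.ik(position, orientation): joint angles nearest the present ones, or None.
- arm.read_state(): the state.
- eyes.read_camera(name): name is "side" or "top" or "wrist"; returns a dict with "image" (420x560x3 uint8, red, green, blue), "range_z" (420x560 float32, mm along the optical axis (not along the pixel's ray), 0 where there is no reading), "camera_matrix" (3x3 intrinsics, pixels), "xyz" and "attitude" of the camera in the world; the wrist camera has in their place "tool_from_camera" (4x4, takes a point from camera to tool coordinates, whose origin is the TCP and whose axes are the flange's). Camera axes: x right, y down, z forward; pixel columns grow to the right and rows downward; lengths in mm; the calibration is good to about 2 mm. A picture is of the moment at which its call begins: read the wrist's pose just before it.
A pose or a line that the arm cannot do raises arm.IKError and nothing moves.
- job.close_job(): hands the job in; it is judged then, once.
The state is a dict: "t": time; "joint_positions": joint angles; "joint_velocities": joint speeds; "joint_torque": joint torques, N m; "ee_pos": TCP position; "tcp_rot": TCP orientation; "ft_force": force on the tool from outside, world axes, zero at the start; "torque": the same for the moment, N m; "grip_width": opening from 0.0 (shut) to 1.0 (fully open); "finger_force": force on a finger pad.
Only numpy, scipy, OpenCV 4.12 (cv2) and the standard library are available. Lean on these libraries where they do the work, as an engineer would, in place of code of your own. Each camera call takes 0.05 s, during which the arm holds its last target. There are 200 camera calls.

## Working session

There is one attempt and no reset: what is moved stays moved. The work goes in short steps, each a Python script; the robot and the scene stay as the last script left them, time stands still between calls to the robot, and variables do not carry over. Pictures are saved under pics/ and viewed, at most 10 in all, crops included, and the job is handed in when it is done.

```bash
mkdir -p pics; ls; cat > h.py <<'E'
import numpy as np, cv2
from scipy.spatial.transform import Rotation as R
from station import arm, effector, eyes, job
def cam(name):
    s=arm.read_state(); c=eyes.read_camera(name)
    if name=="wrist":
        T=np.eye(4); T[:3,:3]=R.from_euler('xyz',s['tcp_rot']).as_matrix(); T[:3,3]=s['ee_pos']
        c['T']=T@np.array(c['tool_from_camera'])
    else:
        T=np.eye(4); T[:3,:3]=R.from_euler('xyz',c['attitude']).as_matrix(); T[:3,3]=c['xyz']; c['T']=T
    return c
def cloud(c):
    K=c['camera_matrix']; z=c['range_z'].astype(float); v,u=np.mgrid[:z.shape[0],:z.shape[1]]
    P=np.dstack([(u-K[0][2])/K[0][0]*z,(v-K[1][2])/K[1][1]*z,z])
    W=P@c['T'][:3,:3].T+c['T'][:3,3]; W[z<=0]=np.nan
    return W
def save(c,n): cv2.imwrite('pics/'+n+'.png',cv2.cvtColor(c['image'],cv2.COLOR_RGB2BGR))
E
python3 - <<'E'
from h import *
s=arm.read_state();print(s)
for n in('top','side'):
    c=cam(n);save(c,n+'0');print(n,c['camera_matrix'],c['T'].round(3));np.save(n+'0.npy',cloud(c))
E
```

```text
pics
{'t': 0.0, 'joint_positions': array([ 9.80014055e-01,  2.76577265e-01,  1.50614887e+00,  8.10527647e-06,
        1.36065662e+00, -1.20962030e-01]), 'joint_velocities': array([ 0.00058478, -0.00019796,  0.00039016,  0.0007359 , -0.00331369,
        0.0002384 ]), 'joint_torque': array([-1.65898873e-03, -4.16788495e+01, -2.45802891e+01, -3.00553902e-04,
        1.09001613e-02, -2.85937512e-05]), 'ee_pos': array([259.97209122, 512.21861643, 195.54358495]), 'tcp_rot': array([-3.13981659e+00, -2.23872465e-04,  2.67177052e+00]), 'ft_force': array([-0.55343159, -0.49283494, -0.00560574]), 'torque': array([-0.03625943,  0.02852496,  0.04192947]), 'finger_force': 0.0, 'grip_width': 0.9995424775543923}
top [[404.18468442   0.         285.74051239]
 [  0.         404.18468442 209.60993713]
 [  0.           0.           1.        ]] [[ 4.00000e-03 -9.84000e-01  1.80000e-01  4.47460e+02]
 [-1.00000e+00  2.00000e-03  3.10000e-02 -1.43400e+01]
 [-3.10000e-02 -1.80000e-01 -9.83000e-01  8.35823e+02]
 [ 0.00000e+00  0.00000e+00  0.00000e+00  1.00000e+00]]
side [[381.13164183   0.         279.84120708]
 [  0.         381.13164183 205.67193197]
 [  0.           0.           1.        ]] [[-8.53000e-01 -3.91000e-01  3.45000e-01  3.15334e+02]
 [-5.22000e-01  6.51000e-01 -5.52000e-01  3.64717e+02]
 [-9.00000e-03 -6.51000e-01 -7.59000e-01  6.16486e+02]
 [ 0.00000e+00  0.00000e+00  0.00000e+00  1.00000e+00]]
```

View pics/top0.png

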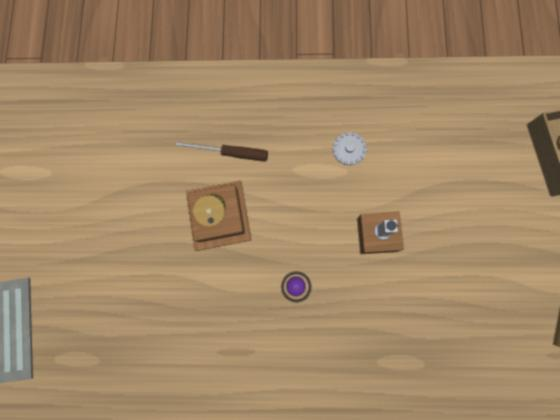

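View pics/side0.png

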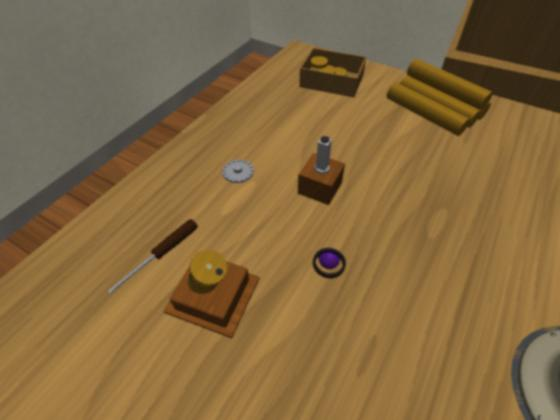

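The top view shows the eyepiece at (209,211) with its dot at (211,220), and the gauge handle top at (391,227). In the side view the eyepiece is at (208,268) and the dot at (219,271). Next I'll measure from the range data.

```bash
python3 - <<'E'
from h import *
W={n:np.load(n+'0.npy') for n in('top','side')}
for n,box in(('top',(185,235,190,235)),('side',(185,235,245,300))):
    im=cv2.imread(f'pics/{n}0.png'); hsv=cv2.cvtColor(im,cv2.COLOR_BGR2HSV); w=W[n]
    u0,u1,v0,v1=box
    B=np.zeros(hsv.shape[:2],bool);B[v0:v1,u0:u1]=1
    m=B&(hsv[...,0]>17)&(hsv[...,0]<32)&(hsv[...,1]>150)&(hsv[...,2]>90)&(w[...,2]>75)
    p=w[m]; 
    for k in range(4):
        c=p.mean(0); nn=np.linalg.svd(p-c,full_matrices=False)[2][2]; nn*=np.sign(nn[2]); d=(p-c)@nn; p=p[abs(d)<max(1.5,1.5*d.std())]
    (uc,vc),r=cv2.minEnclosingCircle(np.argwhere(m)[:,::-1].astype(np.float32))
    print(n,'brass',m.sum(),c.round(1),nn.round(3),np.degrees(np.arccos(nn[2])).round(1),d.std().round(2),(uc,vc,r), 'mid of range',((w[m].min(0)+w[m].max(0))/2).round(1))
    dk=B&(hsv[...,2]<75)&(w[...,2]>75); 
    print('dark',dk.sum(),np.nanmean(w[dk],0).round(1),np.argwhere(dk).mean(0))
    # gauge
    g=(w[...,2]>110)&(w[...,0]>250)&(w[...,0]<650)&(w[...,1]<0)&(w[...,1]>-350)
    q=w[g];print('handle',g.sum(),q.min(0).round(1),q.max(0).round(1)); t=q[q[:,2]>130]; print('top',len(t),t.mean(0).round(1) if len(t) else '')
    g=(w[...,2]>45)&(w[...,2]<63)&(w[...,0]>250)&(w[...,0]<650)&(w[...,1]<-100)&(w[...,1]>-350)
    q=w[g].astype(np.float32); print('rack',len(q),cv2.minAreaRect(q[:,:2]) if len(q) else '')
    g=(w[...,2]>48-6)&(w[...,2]<48+10)&(w[...,0]>250)&(w[...,0]<650)&(w[...,1]>50)&(w[...,1]<350)
    q=w[g].astype(np.float32); print('block',len(q),cv2.minAreaRect(q[:,:2]) if len(q) else '')
    g=(w[...,2]>5)&(w[...,2]<12)&(w[...,0]>350)&(w[...,0]<600)&(w[...,1]>50)&(w[...,1]<350)
E
```

```text
<stdin>:10: RuntimeWarning: Mean of empty slice.
  ret = um.true_divide(
Traceback (most recent call last):
IndexError: index 2 is out of bounds for axis 0 with size 0
```

```bash
python3 - <<'E'
from h import *
for n,pts in(('top',[(205,215),(215,205),(200,212),(211,220),(230,205),(391,227),(370,240),(383,232),(300,100)]),('side',[(200,262),(205,275),(219,271),(323,140),(310,180)])):
    w=np.load(n+'0.npy');im=cv2.imread(f'pics/{n}0.png');h=cv2.cvtColor(im,cv2.COLOR_BGR2HSV)
    for u,v in pts: print(n,u,v,w[v,u].round(1),h[v,u])
E
```

```text
top 205 215 [573.  159.3  97.9] [ 20 125 171]
top 215 205 [590.6 139.8 104.8] [ 20 125 177]
top 200 212 [578.3 168.4 100.2] [ 20 127 171]
top 211 220 [564.4 148.9  92.6] [107  22  80]
top 230 205 [602.5 122.4  43.7] [ 13 126 150]
top 391 227 [ 544.4 -174.3  139.3] [113  27  84]
top 370 240 [ 530.4 -151.6   60. ] [ 14 125 141]
top 383 232 [ 538.2 -164.4  119.8] [120   6  83]
top 300 100 [846.8 -18.8   0.9] [ 17  90 155]
side 200 262 [594.3 157.3 105.3] [ 21 206 150]
side 205 275 [575.2 169.9 100.8] [ 21 205 152]
side 219 271 [563.4 150.9  95.7] [120  11  48]
side 323 140 [ 547.9 -167.7  139.2] [108  28  46]
side 310 180 [nan nan nan] [ 14 208  49]
```

```bash
cat > m.py <<'E'
from h import *
for n,box in(('top',(185,235,190,235)),('side',(185,235,245,300))):
    w=np.load(n+'0.npy');im=cv2.imread(f'pics/{n}0.png'); hsv=cv2.cvtColor(im,cv2.COLOR_BGR2HSV)
    u0,u1,v0,v1=box
    B=np.zeros(hsv.shape[:2],bool);B[v0:v1,u0:u1]=1
    m=B&(hsv[...,0]>17)&(hsv[...,0]<26)&(hsv[...,1]>100)&(hsv[...,2]>100)&(w[...,2]>82)
    p=w[m]
    for k in range(6):
        c=p.mean(0); nn=np.linalg.svd(p-c,full_matrices=False)[2][2]; nn*=np.sign(nn[2]); d=(w[m]-c)@nn; p=w[m][abs(d)<2]
    f=B&(abs((w-c)@nn)<2)&(np.linalg.norm(w-c,axis=2)<40)
    q=w[f].astype(float); q=q-np.outer((q-c)@nn,nn)
    e1=np.array([-nn[2],0,nn[0]]);e1/=np.linalg.norm(e1);e2=np.cross(nn,e1)
    (a,b),r=cv2.minEnclosingCircle(np.c_[(q-c)@e1,(q-c)@e2].astype(np.float32))
    C=c+a*e1+b*e2
    print(n,'plane',len(p),C.round(1),r,nn.round(3),'tilt',np.degrees(np.arccos(nn[2])).round(1),'leanaz',np.degrees(np.arctan2(nn[1],nn[0])).round(1))
    dk=B&(hsv[...,1]<60)&(hsv[...,2]<110)&(w[...,2]>82)
    print('dark',dk.sum(),np.nanmean(w[dk],0).round(1))
    reg=(w[...,0]>450)&(w[...,0]<620)&(w[...,1]<-100)&(w[...,1]>-250)
    t=w[reg&(w[...,2]>133)]; print('htop',len(t),t.mean(0).round(1),cv2.minAreaRect(t[:,:2].astype(np.float32)))
    q=w[reg&(abs(w[...,2]-60)<3.5)].astype(np.float32); print('rack',len(q),cv2.minAreaRect(q[:,:2]))
    q=w[(abs(w[...,2]-53)<4)&(w[...,0]>480)&(w[...,0]<700)&(w[...,1]>50)&(w[...,1]<260)].astype(np.float32); print('block',len(q),cv2.minAreaRect(q[:,:2]) if len(q) else '')
    q=w[(abs(w[...,2]-44)<4)&(w[...,0]>480)&(w[...,0]<700)&(w[...,1]>50)&(w[...,1]<260)].astype(np.float32); print('block',len(q),cv2.minAreaRect(q[:,:2]) if len(q) else '')
E
python3 m.py
```

```text
top plane 608 [581.2 153.3 100. ] 29.58917808532715 [-0.337 -0.061  0.94 ] tilt 20.0 leanaz -169.7
dark 18 [564.3 149.8  94.7]
htop 153 [ 547.6 -173.9  137.4] ((548.2522583007812, -174.27891540527344), (21.43384552001953, 21.823644638061523), 3.4093496799468994)Traceback (most recent call last):
  File "m.py", line 20, in <module>
    q=w[reg&(abs(w[...,2]-60)<3.5)].astype(np.float32); print('rack',len(q),cv2.minAreaRect(q[:,:2]))
                                                                            ~~~~~~~~~~~~~~~^^^^^^^^^
cv2.error: OpenCV(4.12.0) /io/opencv/modules/imgproc/src/convhull.cpp:143: error: (-215:Assertion failed) total >= 0 && (depth == CV_32F || depth == CV_32S) in function 'convexHull'
```

```bash
sed -i 's/cv2.minAreaRect(q\[:,:2\])/cv2.minAreaRect(q[:,:2].copy())/; s/cv2.minAreaRect(t\[:,:2\]\.astype(np.float32))/cv2.minAreaRect(t[:,:2].astype(np.float32).copy())/' m.py; python3 m.py; python3 - <<'E'
from h import *
# candidate press pose
nn=np.array([-.337,-.061,.94]);nn/=np.linalg.norm(nn)
z=-nn
for y in ([0,1,0],[1,0,0],[-1,0,0],[0,-1,0]):
    y=np.array(y,float); y-=y@z*z; y/=np.linalg.norm(y)
    M=np.c_[np.cross(y,z),y,z]; o=R.from_matrix(M).as_euler('xyz')
    for h in (40,-8,80,130): print(y.round(2),h,arm.ik(list(np.array([581,153,100])+h*nn),list(o)))
E
```

```text
top plane 608 [581.2 153.3 100. ] 29.58917808532715 [-0.337 -0.061  0.94 ] tilt 20.0 leanaz -169.7
dark 18 [564.3 149.8  94.7]
htop 153 [ 547.6 -173.9  137.4] ((548.2522583007812, -174.27891540527344), (21.43384552001953, 21.823644638061523), 3.4093496799468994)
rack 1170 ((548.1669921875, -174.77548217773438), (75.1285400390625, 75.96898651123047), 3.423008441925049)
block 19 ((611.3853759765625, 143.02403259277344), (44.087646484375, 13.375548362731934), 43.689937591552734)
block 1546 ((589.22119140625, 154.72824096679688), (99.90320587158203, 99.73884582519531), 10.929119110107422)
side plane 920 [581.  155.1 101.3] 29.58607292175293 [-0.334 -0.067  0.94 ] tilt 19.9 leanaz -168.7
dark 18 [563.3 151.4  95.6]
htop 95 [ 546.3 -170.6  137.5] ((547.89111328125, -171.59243774414062), (22.01001739501953, 21.20889663696289), 2.0222926139831543)
rack 723 ((548.0306396484375, -172.51040649414062), (75.49946594238281, 77.8303451538086), 4.263617515563965)
block 54 ((589.9300537109375, 173.99990844726562), (47.041412353515625, 14.539636611938477), 28.434661865234375)
block 1960 ((588.35705566
[... 620 characters left out ...]
03966 0.02762323 0.6393843  0.12289161]
[ 0.94 -0.02  0.34] 80 [0.12755028 0.10104516 1.85128857 0.02366691 0.84043576 0.126114  ]
[ 0.94 -0.02  0.34] 130 [0.12542473 0.03819913 1.79771076 0.02245768 0.9568751  0.12696815]
[-0.94  0.02 -0.34] 40 None
[-0.94  0.02 -0.34] -8 None
[-0.94  0.02 -0.34] 80 None
[-0.94  0.02 -0.34] 130 None
[ 0.02 -1.   -0.06] 40 [0.12913281 0.15705725 1.88758268 0.02512173 0.74812189 1.67391728]
[ 0.02 -1.   -0.06] -8 [0.13090773 0.2303352  1.92303966 0.02762323 0.6393843  1.671832  ]
[ 0.02 -1.   -0.06] 80 [0.12755028 0.10104516 1.85128857 0.02366691 0.84043576 1.67505438]
[ 0.02 -1.   -0.06] 130 [0.12542473 0.03819913 1.79771076 0.02245768 0.9568751  1.67590853]
```

```bash
cat >> h.py <<'E'
N=np.array([-.3357,-.0653,.9397]);N/=np.linalg.norm(N)
EC=np.array([581.1,154.2,100.6])
def ori(n,y=(1,0,0)):
    z=-np.array(n,float); y=np.array(y,float); y-=y@z*z; y/=np.linalg.norm(y)
    return list(R.from_matrix(np.c_[np.cross(y,z),y,z]).as_euler('xyz'))
def st(tag=''):
    s=arm.read_state(); print(tag,round(s['t'],2),s['ee_pos'].round(1),s['ft_force'].round(1),round(s['grip_width'],3),s['finger_force'],'h',((s['ee_pos']-EC)@N).round(2)); return s
E
python3 - <<'E'
from h import *
effector.set_gripper(0.0)
o=ori(N)
arm.move_to(list(EC+60*N),o); st()
arm.movel(list(EC+12*N),vel=80); st()
print(arm.movel(list(EC-25*N),vel=15,max_force=20)); st()
arm.dwell(.3); st()
arm.movel(list(EC+60*N),vel=100); st()
# move toward gauge, top camera check
c=cam('top');save(c,'top1');np.save('top1.npy',cloud(c))
E
```

```text
2.57 [561.  151.1 157.2] [ 0.3 -0.4  0.7] -0.002 0.0 h 60.12
 3.32 [577.3 153.5 112. ] [-0.1  0.1  0.6] -0.0 0.0 h 12.02
False
 5.93 [589.5 155.8  77.2] [ 0.3 -0.2 -0. ] -0.003 0.0 h -24.93
 6.23 [589.5 155.8  77.1] [-1.4 -0.2 -0.5] -0.003 0.0 h -24.99
 7.23 [560.6 150.2 156.3] [ 0.3  0.7 -0.2] 0.001 0.0 h 59.51
```

```bash
python3 - <<'E'
from h import *
arm.movel(list(EC+12*N),vel=80); st()
c=cam('side');save(c,'side1'); c=cam('wrist');save(c,'wr1');W=cloud(c);np.save('wr1.npy',W)
a=cv2.imread('pics/side1.png')[150:350,120:320];b=cv2.imread('pics/wr1.png')
cv2.imwrite('pics/cmb.png',np.hstack([cv2.resize(a,(340,340)),cv2.resize(b,(453,340))]))
E
```

```text
8.03 [577.3 153.4 111.9] [ 0.7 -0.7 -0.4] -0.002 0.0 h 11.98
```

View pics/cmb.png

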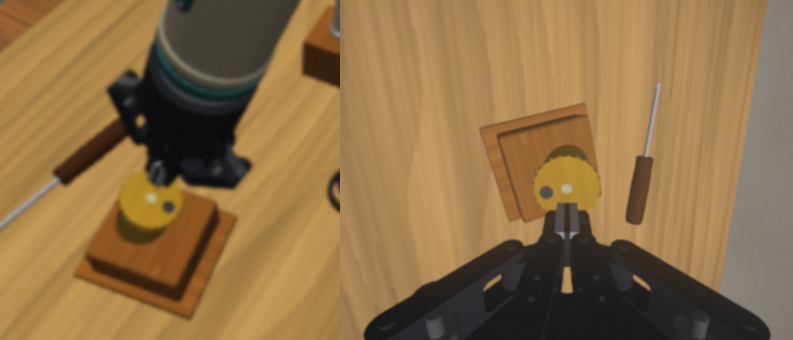

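The side crop shows the shut fingertips beyond the disc's far edge. In the wrist view the disc's centre is at (567,188) and the fingertips are at (567,207), so they look offset from the centre. I'll quantify that with the wrist cloud.

```bash
python3 - <<'E'
from h import *
s=st(); print(R.from_euler('xyz',s['tcp_rot']).as_matrix().round(3))
c=cam('wrist');W=cloud(c);K=c['camera_matrix'];T=c['T'];print(K.round(1),np.array(c['tool_from_camera']).round(2),T.round(2))
def proj(p,T,K):
    q=np.linalg.inv(T)@np.r_[p,1];return (K@q[:3]/q[2])[:2].round(1),q[2].round(1)
print('tcp wrist px',proj(s['ee_pos'],T,K),'EC px',proj(EC,T,K))
# wrist pixels: comb x-340 scaled 453/560, 
for u,v in ((280,232),(275,225),(255,238),(240,220),(300,240),(320,225),(290,250),(281,255),(281,262),(200,200)): print(u,v,W[v,u].round(1),c['image'][v,u],c['range_z'][v,u])
for n in('top','side'):
    d=cam(n);Wd=cloud(d);print(n,'tcp px',proj(s['ee_pos'],d['T'],d['camera_matrix']),'EC px',proj(EC,d['T'],d['camera_matrix']))
    if n=='top':save(d,'top2')
    if n=='side':
        for u,v in((213,255),(213,262),(205,270),(214,250)):print(Wd[v,u].round(1),d['image'][v,u])
E
```

```text
8.13 [577.5 153.5 112.5] [0.3 0.7 1. ] -0.0 0.0 h 12.49
[[-0.     0.942  0.337]
 [ 0.998 -0.023  0.065]
 [ 0.069  0.336 -0.939]]
[[292.6   0.  280.2]
 [  0.  292.6 206.9]
 [  0.    0.    1. ]] [[   0.     -0.95   -0.31   81.11]
 [   1.      0.     -0.      0.63]
 [   0.     -0.31    0.95 -177.72]
 [   0.      0.      0.      1.  ]] [[ 9.4000e-01 -1.0000e-01  3.2000e-01  5.1818e+02]
 [-2.0000e-02 -9.7000e-01 -2.5000e-01  2.2274e+02]
 [ 3.4000e-01  2.3000e-01 -9.1000e-01  2.8532e+02]
 [ 0.0000e+00  0.0000e+00  0.0000e+00  1.0000e+00]]
tcp wrist px (array([279.3, 238.9]), np.float64(194.2)) EC px (array([278.6, 231.6]), np.float64(206.1))
280 232 [582.1 153.9 100.9] [182 176 141] 206.19302
275 225 [578.5 159.5 100.7] [176 136  55] 203.81995
255 238 [564.9 150.4  96.6] [87 78 75] 205.49994
240 220 [556.  163.3  91.6] [161 121  48] 203.9784
300 240 [595.4 147.5 105.4] [176 137  56] 207.92982
320 225 [608.1 158.8 111.2] [179 138  59] 203.87646
290 250 [569.9 161.9 151.3] [139 111  64] 154.24373
281 255 [563.3 162.1 155.9] [62 50 36] 147.86821
281 262 [560.8 161.6 162.7] [58 47 33] 141.02908
200 200 [535.7 161.7   7.7] [153 102  55] 274.61417
top tcp px (array([206.4, 211.3]), np.float64(739.7)) EC px (array([207.6, 210.5]), np.float64(752.1))
side tcp px (array([209.3, 262.5]), np.float64(589.6)) EC px (array([208.3, 265.9]), np.float64(599.6))
[554.3 162.3 163.2] [59 62 60]
[579.4 144.5 100.1] [169 128  36]
[580.1 163.4 102.2] [179 136  38]
[550.8 161.3 177.3] [54 55 56]
```

The wrist cloud puts the fingertips about 35–40 mm short of the reported TCP, while the disc measures where it should. The previous stroke therefore stopped in the air. I'll find the true tip by touch, then press home.

```bash
python3 - <<'E'
from h import *
arm.movel(list(EC-22*N),vel=100); st()
print(arm.movel(list(EC-55*N),vel=12,max_force=4)); st('touch')
print(arm.movel(list(EC-75*N),vel=12,max_force=20)); st('press')
arm.dwell(.3); st()
E
```

```text
8.78 [588.4 155.6  79.7] [ 0.3 -0.   0.4] 0.002 0.0 h -22.21
True
touch 10.07 [592.7 156.5  67.8] [ 0.7 -0.3  1.8] 0.003 0.5523039400577545 h -34.89
True
press 11.22 [594.7 156.9  61.9] [-1.8 -0.6  3.9] 0.002 2.274271287024021 h -41.06
 11.53 [594.7 156.8  62. ] [-2.5 -0.4  4.9] -0.003 2.880461700260639 h -41.05
```

```bash
python3 - <<'E'
from h import *
print(arm.movel(list(EC-75*N),vel=10,max_force=22)); st('press')
arm.dwell(.3); st()
arm.movel(list(EC+30*N),vel=150)
effector.set_gripper(1.0)
g=[548.1,-173.5]
arm.move_to([g[0],g[1],190],ori([0,0,1],[-np.sin(.06),np.cos(.06),0])); st()
for n in('top','side'):
    c=cam(n);save(c,n+'3');np.save(n+'0.npy',cloud(c)); 
    import shutil;shutil.copy(f'pics/{n}3.png',f'pics/{n}0.png')
c=cam('wrist');save(c,'wr3');np.save('wr3.npy',cloud(c));np.save('wr3T.npy',c['T'])
E
python3 m.py | grep -E 'plane|dark|htop'
```

```text
True
press 12.32 [594.7 156.9  62. ] [-0.1 -0.5  4.6] -0.0 2.4004073068499565 h -41.04
 12.62 [594.7 156.8  62. ] [-1.9  0.3  4.9] -0.005 2.784000411629677 h -41.02
 15.91 [ 548.1 -173.   189.9] [ 0.7 -0.8  1.3] 1.0 0.0 h 116.34
top plane 585 [583.7 153.8  93.5] 29.528244018554688 [-0.338 -0.072  0.938] tilt 20.2 leanaz -168.0
dark 18 [566.5 150.1  88. ]
htop 20836 [ 542.  -135.5  574.4] ((549.947021484375, -137.59793090820312), (109.0846939086914, 98.74137878417969), 11.839000701904297)
side plane 892 [583.3 155.1  94.7] 29.543720245361328 [-0.335 -0.072  0.939] tilt 20.0 leanaz -167.8
dark 18 [565.6 151.7  89. ]
htop 4016 [ 538.6 -146.   336.4] ((541.5144653320312, -171.80300903320312), (143.98269653320312, 64.9436264038086), 72.37902069091797)
```

View pics/wr3.png

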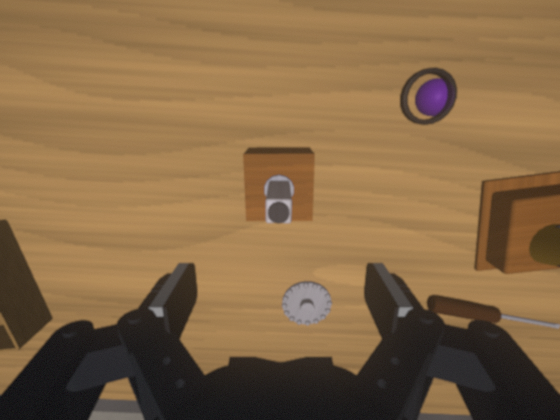

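View pics/side3.png

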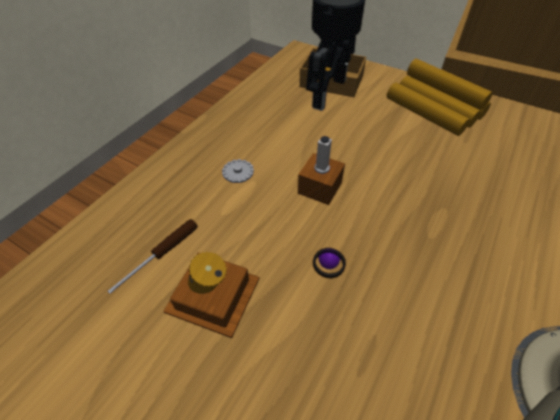

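The wrist view shows the gauge handle top at (278,212), the open fingertips at (185,270) and (375,270), and the gripper body from row 360 down. The side view shows the eyepiece now lower, and the bystanders undisturbed. The face has dropped 6.5 mm and is at the hard stop. Now I'll get the finger geometry in the tool frame and the gauge position.

```bash
python3 - <<'E'
from h import *
print(arm.grip_depth)
W=np.load('wr3.npy');s=arm.read_state();M=R.from_euler('xyz',s['tcp_rot']).as_matrix()
t=(W-s['ee_pos'])@M
m=(t[...,2]<-20)&np.isfinite(t[...,2])
for nm,box in(('L',t[...,1]<-25),('R',t[...,1]>25),('mid',abs(t[...,1])<20)):
    q=t[m&box]; print(nm,len(q)); 
    if len(q):
        o=q[np.argsort(-q[:,2])]; print(np.percentile(q,[0,5,50,95,100],axis=0).round(1)); e=q[q[:,2]>q[:,2].max()-8];print('tipend',e.min(0).round(1),e.max(0).round(1))
reg=(abs(W[...,0]-548)<30)&(abs(W[...,1]+173)<30)
h=W[reg&(W[...,2]>131)&(W[...,2]<145)];print('handle top',len(h),h.mean(0).round(1),cv2.minAreaRect(h[:,:2].astype(np.float32).copy()))
q=W[(abs(W[...,0]-548)<55)&(abs(W[...,1]+173)<55)&(abs(W[...,2]-60)<3)].astype(np.float32);print('rack',len(q),cv2.minAreaRect(q[:,:2].copy()))
E
```

```text
-18.700000000000003
L 16349
[[ -13.2  -74.5 -131.7]
 [  -8.1  -69.2 -125.8]
 [  10.9  -55.7 -106.7]
 [  16.8  -28.   -65.4]
 [  18.4  -25.   -47.6]]
tipend [-11.5 -48.9 -55.5] [ 11.2 -41.8 -47.6]
R 16508
[[ -13.    25.  -132.7]
 [  -7.8   28.  -126. ]
 [  11.1   56.1 -107. ]
 [  16.9   69.9  -65.6]
 [  19.    75.5  -48. ]]
tipend [-11.   42.8 -56. ] [ 11.3  55.  -48. ]
mid 9883
[[   8.1  -20.  -135. ]
 [   9.5  -17.8 -133. ]
 [  10.8    0.  -121.8]
 [  19.5   17.9 -110.2]
 [  21.2   20.  -107. ]]
tipend [   8.1  -19.9 -115. ] [  11.8   19.9 -107. ]
handle top 666 [ 546.1 -174.1  138.1] ((547.4014282226562, -173.9670867919922), (21.995681762695312, 21.25489616394043), 3.215197801589966)
rack 3523 ((547.7957763671875, -173.86973571777344), (75.38204956054688, 75.18878173828125), 3.802172899246216)
```

The whole gripper sits 35 mm behind the reported tool frame: open tips at −48 against an expected −13, and the body at −107. I'll correct by that amount, grasp the gauge and lift it.

```bash
python3 - <<'E'
from h import *
g=[547.8,-173.9]; o=ori([0,0,1],[-np.sin(.058),np.cos(.058),0])
arm.move_to([*g,125],o)
print(arm.movel([*g,58.3],vel=80,max_force=12)); st('down')
effector.set_gripper(0.0,squeeze=50); s=st('grip')
np.save('grip.npy',np.r_[s['ee_pos'],s['tcp_rot']])
arm.movel([*g,178],vel=120); st('lift')
c=cam('side');save(c,'side4');w=cam('wrist');save(w,'wr4');np.save('side4.npy',cloud(c))
cv2.imwrite('pics/cmb4.png',np.hstack([cv2.imread('pics/side4.png')[20:230,210:430],cv2.resize(cv2.imread('pics/wr4.png'),(280,210))]))
E
```

```text
False
down 17.41 [ 548.3 -174.1   58.8] [-0.3 -1.1 -0.2] 1.001 0.0 h -6.83
grip 18.01 [ 547.9 -173.9   58.5] [-0.  -0.4  1.3] 0.252 51.30299985408783 h -6.96
lift 19.16 [ 547.1 -173.6  177. ] [-0.1  0.6 -2.6] 0.252 51.02692902088165 h 104.63
```

View pics/cmb4.png

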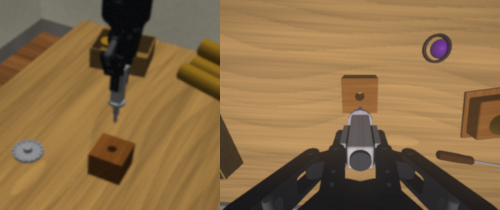

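The gauge is out and hanging upright in the fingers, with its tip at about (326,142) in the side image. The rack hole is empty. Next I'll hover over the dot, take a force baseline, and touch slowly.

```bash
cat >> h.py <<'E'
DOT=np.array([566.5,151.1,88.2]); L=45.5
def tgt(k): return list(DOT+(k+L)*N) if False else list(DOT+(k)*N+L*N)
def avgf(n=25):
    F=[]
    for _ in range(n): arm.dwell(.02);F.append(arm.read_state()['ft_force']@N)
    return np.mean(F),np.std(F)/n**.5
E
python3 - <<'E'
from h import *
o=ori(N,(0,1,0))
arm.move_to(tgt(70),o); st()
arm.movel(tgt(12),vel=80); st()
f0=avgf();print('base',f0);np.save('f0.npy',f0)
c=cam('side');save(c,'side5')
a=cv2.imread('pics/side5.png')[190:310,150:290];w=cam('wrist');save(w,'wr5')
cv2.imwrite('pics/cmb5.png',np.hstack([cv2.resize(a,(490,420),interpolation=cv2.INTER_CUBIC),cv2.imread('pics/wr5.png')[100:400,130:430][:, :][:300].repeat(1,0) if False else cv2.resize(cv2.imread('pics/wr5.png')[120:330,180:330],(300,420))]))
E
```

```text
20.47 [528.5 142.9 196.9] [-0.8 -0.2 -1.9] 0.253 51.110199093818665 h 108.9
 21.34 [547.6 147.3 142.6] [ 0.2 -0.2 -2. ] 0.25 51.11530601978302 h 51.18
base (np.float64(-1.6218573879459472), np.float64(0.09166088670806304))
```

View pics/cmb5.png

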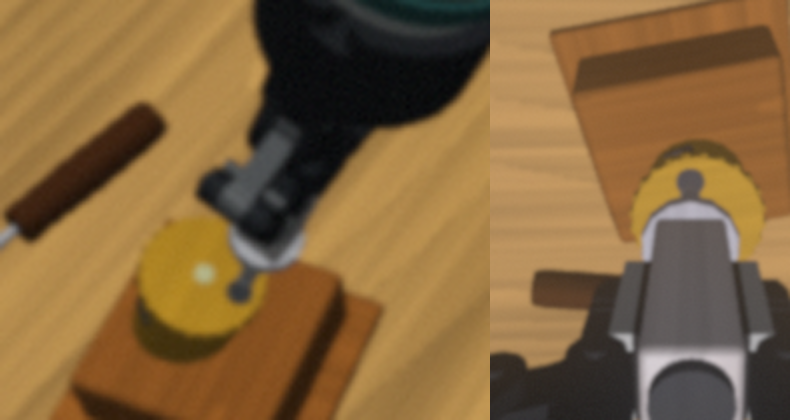

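The side crop shows the tip over the dot at about (240,290), with the gauge roughly square to the face. I'll push to a nominal 5 mm and check by averaged force.

```bash
python3 - <<'E'
from h import *
f0=np.load('f0.npy')[0]
print(arm.movel(tgt(2),vel=40,max_force=6))
for k in (-1,-3,-5):
    print(k,arm.movel(tgt(k),vel=15,max_force=6)); a=avgf(20); s=arm.read_state(); print('push',a[0]-f0,'k actual',(s['ee_pos']-DOT)@N-L,s['t'])
c=cam('side');save(c,'side6');w=cam('wrist');save(w,'wr6')
a=cv2.imread('pics/side6.png')[190:310,150:290]
cv2.imwrite('pics/cmb6.png',np.hstack([cv2.resize(a,(490,420),interpolation=cv2.INTER_CUBIC),cv2.resize(cv2.imread('pics/wr6.png')[120:330,180:330],(300,420))]))
E
```

```text
False
-1 False
push 1.1673333843893656 k actual -0.8507348393838967 22.9417
-3 False
push 1.8442130118674487 k actual -2.900736755054929 23.5583
-5 False
push 2.250596697704875 k actual -4.925188912814853 24.175
```

View pics/cmb6.png

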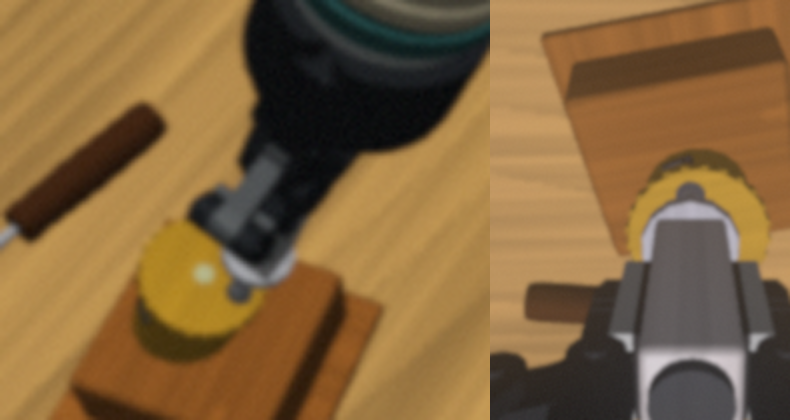

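The push reads 2.25 N, so the spring is about 4.8 mm in. That matches the geometry, and the nose covers the dot in both views. Handing in.

```bash
python3 - <<'E'
from h import *
arm.dwell(.3); st(); print(job.close_job())
E
```

```text
24.57 [553.  148.5 126.3] [-0.  -0.2  0.3] 0.252 51.31348013877869 h 33.99
the job is handed in; nothing more can be done
None
```

I pressed the eyepiece home first, then drew the gauge from its rack. It was handed in at 24.6 s, gripped and at rest, with its tip on the dot, square to the face and about 5 mm in by a 2.3 N push; no judging result came back.

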